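# Hallmark the cross pendant on the slide-fed marking press

### The job

Hallmark the silver cross on the small hand marking press: push the nest slide in by its upright end plate, past any earlier clicks, until the nest holding the cross drops into its detent right under the punch, then press the palm knob all the way down and let it come fully back up. Push and press only, lift nothing: all three pendants stay lying in their nests, neither of the other two is stamped, the slide stays clicked in at the cross, and the other things on the bench are left where they are.

Things in the scene. Friction and masses are not known exactly. Their poses are not given: they have to be found in the camera images.
- press: Grey cast-iron C-frame marking press, fixed. Origin on the bench under the punch; x points to the column at the back, y along the guide towards the slide's push plate, z up. Base 180 x 150 x 22 mm; column 60 x 56 mm, at x 46 to 106 mm; head 56 mm wide, x -28 to 106 mm, 95 to 170 mm above the bench, over the guide. Guide rails 44 mm high, to y = 138 mm.
- slide (a joint): Steel nest slide, in metres pushed in (towards the press's -y) since the start, when it is drawn out for loading and the nest nearest the punch is still 32 to 50 mm short of it. It clicks whenever one of its three nests is centred under the punch. Slides with 1 to 2 N; leaving a detent takes about 13 N. It is drawn into a detent from about 3 mm away and stays.
- slide_end (a point): Middle of the outer face of the slide's upright push plate (49 mm wide, 12 thick, top 80 mm above the bench), 75 mm above the bench on the slide's centre line, 100 mm from the nearest nest's centre; pushed towards the punch. The slide is 49 mm wide, 238 long, its top 46 mm above the bench; nests 38 mm apart, 28.5 mm square, 4 mm deep. Room is free before and behind the plate.
- punch_axis (a point): Fixed point on the punch's axis at the height of the pendants' tops (48 mm above the bench); axes as the press's. The slide's centre line passes under it.
- detent (a joint): Sprung steel ball of the detent, in the small block on the robot's side of the guide, beside the punch; it rides on the slide's notched edge. Metres moved in: about 0.0005 on the plain edge, about 0.0045 when dropped fully into a notch.
- palm_knob (a joint): Palm knob with its ram and punch, along the press's vertical. Metres pressed down: 0 up, 0.015 fully down on its stop, where the punch just meets the pendant. A spring brings it back; about 4 N starts it and 13 N holds it fully down.
- knob_top (a point): Centre of the top of the round black palm knob, 48 mm across with a nearly flat top about 36 mm across, on the punch's axis above the head; 232 mm above the bench when up, moves down with the knob.
- cross: Equal-armed silver cross pendant, 27 mm across, arms 9 mm wide, 6 mm thick: the one to hallmark. Loose, lies flat in one of the slide's three nests (which one varies), origin at the centre of its underside, 42 mm above the bench; its top stands 2 mm proud of the slide. Not to be lifted. 
- disc: Round silver disc pendant, 27 mm diameter, 6 mm thick. Loose, lies flat in one of the slide's three nests (which one varies), origin at the centre of its underside, 42 mm above the bench; its top stands 2 mm proud of the slide. Not to be lifted. 
- tag: Square silver tag pendant, 27 x 27 x 6 mm. Loose, lies flat in one of the slide's three nests (which one varies), origin at the centre of its underside, 42 mm above the bench; its top stands 2 mm proud of the slide. Not to be lifted. 
- hammer: Bystander: loose hammer with wooden handle, 220 mm long, lying on the robot's side of the press, at most 26 mm high. Origin under its middle, x along the handle to the head.
- bench_block: Bystander: loose square steel bench block, 62 x 62 x 20 mm, on the robot's side of the press. Origin at the centre of its underside.
- flux_jar: Bystander: loose jar, 52 mm diameter, 55 mm high, near the outer end of the slide on the robot's side. Origin at the centre of its underside.
- saw_frame: Bystander: loose jeweller's saw frame with wooden handle, 300 mm long, lying behind the slide, at most 24 mm high. Origin at the handle's front end, x along the blade.
- ring_clamp: Bystander: loose wooden ring clamp, 115 x 26 x 25 mm, to the robot's right. Origin at the centre of its underside.
- loupe: Bystander: loose folding loupe, about 75 x 32 x 22 mm, behind the tail of the slide. Origin under its round eyepiece.
- bench_pin: Bystander: wooden bench pin on an iron bracket, fixed, 170 x 85 x 60 mm, at the robot's left. Origin on the bench under its middle.

How it is judged:
On the way, in this order (a step that is already met when the one before it is completed fails the run):
1. the cross lies under the punch with the slide at rest in that detent, the knob still up (horizontal distance between cross and punch_axis below 0.003 m and value of joint detent above 0.0025 m and velocity of joint slide between -0.01 and 0.01 m/s and value of joint palm_knob below 0.002 m), for 0.2 s.
2. the palm knob is pressed fully down on the cross (value of joint palm_knob above 0.0135 m and horizontal distance between cross and punch_axis below 0.003 m), for 0.05 s.
At the end, for the whole second after the job is handed in: The cross lies within 3 mm (level) of the punch's axis with the slide's ball dropped at least 2.5 mm into its notch; the knob is back within 2 mm of its top; all three pendants lie flat in their nests at rest (horizontal distance between cross and punch_axis below 0.003 m and value of joint detent above 0.0025 m and value of joint palm_knob below 0.002 m and z of each of cross, disc, tag in the frame of punch_axis below -0.0045 m and linear speed of cross below 0.01 m/s); the robot touches nothing.
It fails at once if a pendant is lifted or tipped out of its nest (z of any of cross, disc, tag in the frame of punch_axis above -0.002 m or angle between any of cross, disc, tag's own z axis and vertical above 0.25 rad).
It fails at once if the knob is pressed more than 8 mm while the cross is not under the punch (value of joint palm_knob above 0.008 m and horizontal distance between cross and punch_axis above 0.004 m).
It fails at once if one of the other things on the bench is shifted by more than 20 mm (distance of any of hammer, bench_block, flux_jar, saw_frame, ring_clamp, loupe from where it was at the start of the episode above 0.02 m).
It also fails if it takes over 48 s, if anything falls off the work surface, if the arm or the gripper's body presses on something with over 40 N, if the wrist force passes 120 N, or if a joint passes its speed limit or range.

### The arm

A 6-joint arm with a two-finger parallel gripper is mounted at the origin on the work surface. World frame = base frame: x ahead of the robot, y to its left, z up, the work surface at z = 0. Lengths are in m, angles in rad, forces in N, time in s.
With the tool pointing down it reaches from about 0.425 to 0.95 m from the base axis. Payload 3.5 kg.
Tool frame: the origin (TCP) lies on the mounting face of the last link; the fingertips stand 173 mm ahead of it and the grasp point (between the pads) lies 155 mm ahead of it; z points along the fingers, x is the direction in which the jaws open and shut, and the axes are right-handed (so a half turn about z gives the same grasp; the last joint's range is limited). The gripper opens to 85 mm and grips with 20 to 120 N. Pads are 22 mm wide; open, the fingers measure 114 mm over their backs; the gripper's body (76 mm by 85 mm) begins 54 mm behind the grasp point. The pads swing forward as they close: fully open they stand 13 mm farther back than shut.
Start: joints at [-1.416, 0.286, 1.577, -0, 1.279, -0.15], TCP at [0.203, -0.644, 0.405] pointing down, gripper open.
Joint ranges: [-2.77, 2.77], [-0.9, 2.22], [0.21, 2.48], [-1.53, 4.67], [0.24, 2.81], [-2.84, 2.84]. Speed limits (rad/s): [2.79, 2.79, 3.14, 3.14, 3.14, 3.14].

### API

Orientations are given as a unit quaternion [x, y, z, w].
In Python, from plant import get_state, read_camera, sign_off gives the robot as it stands.
- The arm moves only by the shell command python3 -m jog 'ROWS' [FORCE]. ROWS is JSON, a list of rows, each an object of numbers: "grip": the closure, from 0 (fully open) to 1 (shut); "x", "y", "z": the shift along the tool's x, y, z in mm; "rx", "ry", "rz": the turn, a rotation vector about the tool's x, y, z in degrees. A call has 1 to 8 rows; each row shifts and turns the commanded pose from where the row before left it, along the tool's axes as they then stand; what a row does not reach is not made up. A row lasts 1/12 s, in which the tool goes at most 41.7 mm and 7.16 degrees, less where a joint would pass 70% of its speed; a pose out of reach is approached as far as the arm can. A call with a gripper value outside its range is refused whole. The fingers move at their own pace and stop on an object; FORCE is the grip in N (left out, the last holds). Time passes only in rows, so rows that do not move let the fingers close. It gives the time, the measured TCP pose, the force and the opening at its end, in the units of the state.
- get_state(): the state, without advancing time (a new reading comes with each control period).
- read_camera(name): name is "scene" or "top" or "wrist"; returns a dict with "frame" (400x640x3 uint8, red, green, blue), "intrinsics" (3x3 intrinsics, pixels), "k1" (the pictures are not rectified: a ray, as slopes to the right and down, at radius r is drawn at 1 + k1 r^2 times it, then the intrinsics apply), "R" (3x3) and "t" (3): a world point X has camera coordinates R X + t. Camera axes: x right, y down, z forward; pixel columns grow to the right and rows downward; lengths in m; the calibration is good to about 2 mm. A picture is of the moment at which its call begins. There is no depth.
- sign_off(): hands the job in, once; it reports no verdict.
The state is a dict: "time": time; "qpos": joint angles; "dq": joint speeds; "joint_efforts": joint torques, N m; "eef_pos": TCP position; "tcp_rot": TCP orientation; "contact_force": force on the tool from outside, world axes, zero at the start; "wrist_torque": the same for the moment, N m; "opening": opening from 0.0 (shut) to 1.0 (fully open).
Only numpy, scipy, OpenCV 4.12 (cv2) and the standard library are available. Lean on these libraries where they do the work, as an engineer would, in place of code of your own. Each camera call takes 0.05 s, during which the arm holds its last target.

## Working session

There is one attempt and no reset: what is moved stays moved. The work goes in short steps, Python scripts to look and compute and a shell command to move; the robot and the scene stay as the last step left them, time stands still between calls to the robot, and variables do not carry over. Pictures are saved under pics/ and viewed, and the job is handed in when it is done.

```bash
ls; mkdir -p pics; cat > h.py <<'E'
import numpy as np, cv2
from plant import get_state, read_camera
def snap(n,fn):
    c=read_camera(n); cv2.imwrite(fn,c["frame"][:,:,::-1]); np.savez(fn.replace('.png','.npz'),**{k:np.array(c[k]) for k in c}); return c
def load(fn):
    return dict(np.load(fn))
def ray(c,u,v):
    K=c["intrinsics"];k=float(c["k1"])
    p=np.array([(u-K[0,2])/K[0,0],(v-K[1,2])/K[1,1]]);q=p.copy()
    for _ in range(30): q=p/(1+k*(q@q))
    d=c["R"].T@np.array([q[0],q[1],1]); o=-c["R"].T@c["t"]; return o,d
def at(c,u,v,z):
    o,d=ray(c,u,v); return o+d*(z-o[2])/d[2]
def proj(c,X):
    x=c["R"]@np.array(X)+c["t"]; q=x[:2]/x[2]; q=q*(1+float(c["k1"])*(q@q)); K=c["intrinsics"]
    return K[0,0]*q[0]+K[0,2],K[1,1]*q[1]+K[1,2]
E
python3 - <<'E'
from h import *
for n in("scene","top","wrist"):
    c=snap(n,f"pics/{n}0.png"); print(n,-c["R"].T@c["t"],c["k1"],c["intrinsics"][0,0])
s=get_state();print(s)
E
```

```text
pics
scene [1.2511373  0.66167541 1.34814595] 0.03347914040855566 448.26355112172587
top [0.34758945 0.02895446 1.3026971 ] -0.03462080002711452 424.0268113940209
wrist [ 0.28183877 -0.61873387  0.37228168] -0.04276330825610194 276.7570478773662
{'time': 0.15, 'qpos': array([-1.41598094e+00,  2.87003475e-01,  1.57785745e+00, -3.52210490e-06,
        1.27860868e+00, -1.49977656e-01]), 'dq': array([-8.36287624e-04, -2.95482343e-03, -5.18460655e-03, -5.93637525e-04,
        9.76543374e-05,  2.17985682e-04]), 'joint_efforts': array([ 1.33225036e-03, -4.06600535e+01, -2.93143916e+01, -9.36833612e-05,
        3.93731520e-03, -4.50256962e-06]), 'eef_pos': array([ 0.2025761 , -0.64367726,  0.40362803]), 'tcp_rot': array([ 8.06255416e-01, -5.91566837e-01, -6.66392963e-04, -6.60798378e-04]), 'contact_force': array([0.49927547, 0.19885802, 0.66768807]), 'wrist_torque': array([ 0.01742827, -0.00460278,  0.01172772]), 'opening': 0.9993783497845459}
```

View pics/scene0.png

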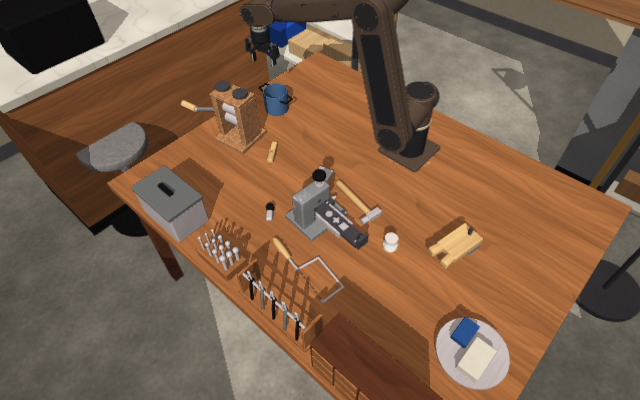

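View pics/top0.png

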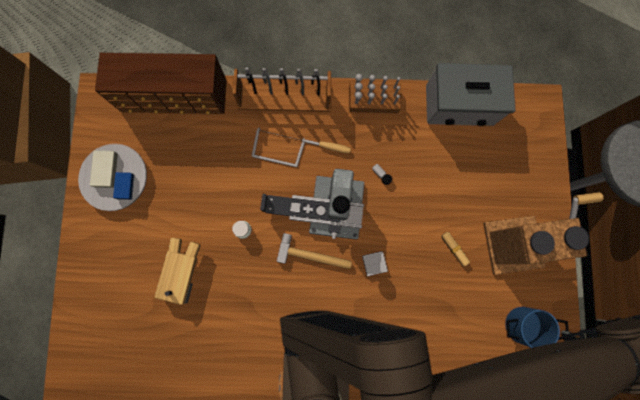

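View pics/wrist0.png

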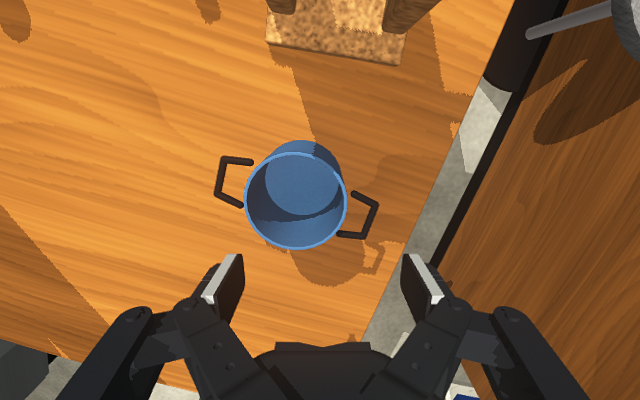

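```bash
python3 - <<'E'
from h import *
i=cv2.imread("pics/top0.png")[150:260,220:390];cv2.imwrite("pics/topc.png",cv2.resize(i,None,fx=4.7,fy=4.7,interpolation=2))
i=cv2.imread("pics/scene0.png")[155:265,270:410];cv2.imwrite("pics/scenec.png",cv2.resize(i,None,fx=5,fy=5,interpolation=2))
E
```

```text
(no output)
```

View pics/topc.png

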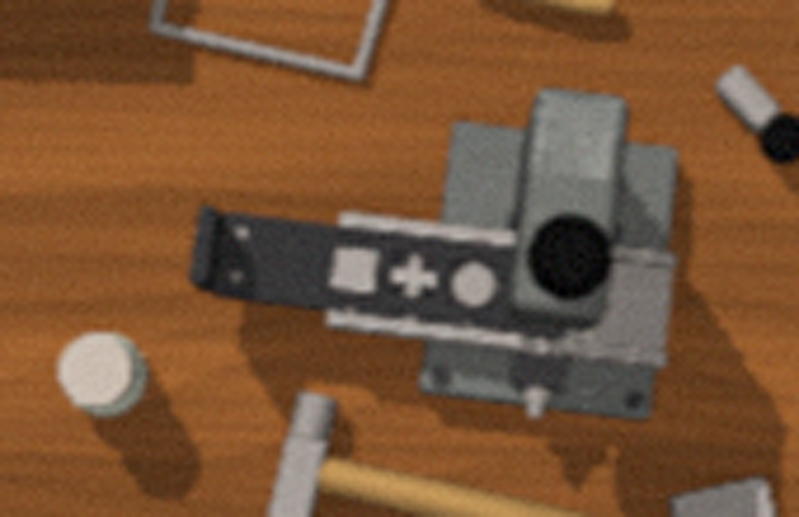

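View pics/scenec.png

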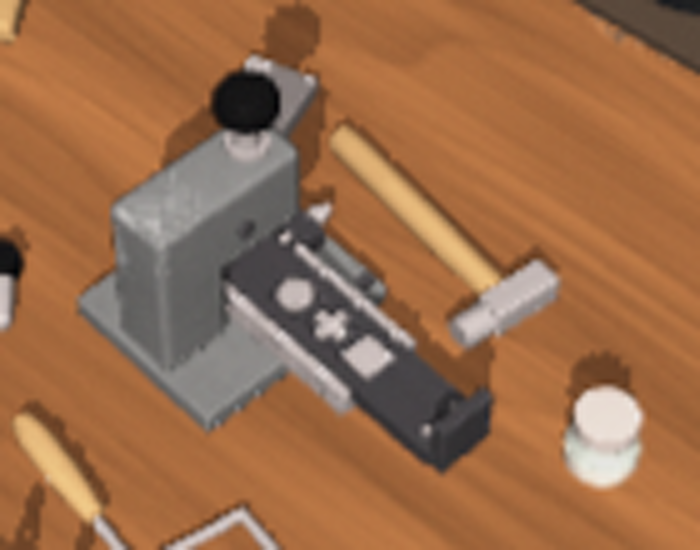

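```bash
python3 - <<'E'
from h import *
c=load("pics/top0.npz");f=lambda u,v,z:at(c,220+u/4.7,150+v/4.7,z)
P=dict(knob=f(569,255,.232),disc=f(474,283,.048),cross=f(413,276,.048),tag=f(355,270,.048),plA=f(205,206,.08),plB=f(192,286,.08),jar=f(98,370,.055),
railA=f(340,216,.044),railB=f(512,240,.044),flA=f(328,321,.044),flB=f(662,362,.044))
for k in P:print(k,P[k].round(4))
s=load("pics/scene0.npz");g=lambda u,v,z:at(s,270+u/5,155+v/5,z)
for k,a in dict(knob=(247,95,.228),disc=(295,294,.048),cross=(331,322,.048),tag=(368,355,.048),plA=(491,392,.08),plB=(442,440,.08)).items(): print('s',k,g(*a).round(4))
d=P['disc']-P['tag'];d/=np.linalg.norm(d);print(d,np.degrees(np.arctan2(d[1],d[0])))
r=P['railB']-P['railA'];print(np.degrees(np.arctan2(r[1],r[0])));r=P['flB']-P['flA'];print(np.degrees(np.arctan2(r[1],r[0])))
print([(P['knob']-P[k])[:2]@d[:2] for k in('disc','cross','tag')],[np.cross(d[:2],(P['knob']-P[k])[:2]) for k in('disc','cross','tag')])
E
```

```text
knob [ 0.4991 -0.052   0.232 ]
disc [ 0.5059 -0.0057  0.048 ]
cross [0.5095 0.033  0.048 ]
tag [0.5125 0.0699 0.048 ]
plA [0.5463 0.1631 0.08  ]
plB [0.4961 0.1692 0.08  ]
jar [0.4449 0.2287 0.055 ]
railA [0.5476 0.0806 0.044 ]
railB [ 0.5346 -0.0296  0.044 ]
flA [0.4801 0.0863 0.044 ]
flB [ 0.4587 -0.1258  0.044 ]
s knob [ 0.5072 -0.046   0.228 ]
s disc [ 0.5097 -0.0009  0.048 ]
s cross [0.5115 0.0355 0.048 ]
s tag [0.5161 0.0744 0.048 ]
s plA [0.502  0.1722 0.08  ]
s plB [0.5548 0.172  0.08  ]
[-0.08720986 -0.99618996  0.        ] -95.00311236633746
-96.74467371949852
-95.76656906670725
[np.float64(0.04662013296738467), np.float64(0.08556464862276443), np.float64(0.12256796104369727)] [array(-0.00271313), array(-0.00292818), array(-0.00271313)]<stdin>:10: DeprecationWarning: Arrays of 2-dimensional vectors are deprecated. Use arrays of 3-dimensional vectors instead. (deprecated in NumPy 2.0)
```

```bash
python3 -m jog '[{"grip":1,"z":-9,"rz":-7},{"z":-9,"rz":-7},{"z":-9,"rz":-7},{"z":-9,"rz":-7},{"z":-9,"rz":-7},{"z":-9,"rz":-7},{"z":-9,"rz":-7},{"z":-9,"rz":-7}]' 40; python3 -m jog '[{"rz":-5.5},{"rz":-5.5},{}]'
python3 - <<'E'
from h import *
from scipy.spatial.transform import Rotation as R
s=get_state();M=R.from_quat(s["tcp_rot"]).as_matrix();print(s["time"],s["eef_pos"],M.round(4).tolist(),s["opening"])
p=s["eef_pos"]
for w in([.5,-.4,p[2]],[.56,-.2,p[2]],[.535,.235,p[2]]):
    print(w,1000*M.T@(np.array(w)-p));p=np.array(w)
E
```

```text
0.15 [ 0.2025761  -0.64367726  0.40362803] [[0.3001, -0.9539, -0.0003], [-0.9539, -0.3001, 0.0019], [-0.0019, -0.0003, -1.0]] 0.9993783497845459
[0.5, -0.4, np.float64(0.403628031516496)] [-143.18959889 -356.84196414    0.36470016]
[0.56, -0.2, np.float64(0.403628031516496)] [-172.77562262 -117.25382492    0.35323012]
[0.535, 0.235, np.float64(0.403628031516496)] [-422.45197958 -106.69424859    0.8137986 ]$[0]: bad value
$[0]: bad value
```

```bash
python3 -m jog '[{"grip":1,"x":0,"y":0,"z":-9,"rx":0,"ry":0,"rz":-7}]' 40; python3 -m jog '[{"grip":1,"z":-9,"rz":-7}]'
```

```text
time: 0.23
eef_pos: [0.2025, -0.6434, 0.4106]
tcp_rot: [0.841, -0.541, -0.002, -0.002]
contact_force: [-0.1, 0.0, -0.4]
opening: 0.881$[0]: bad value
```

```bash
python3 -m jog '[{"grip":1,"x":0,"y":0,"z":-9,"rx":0,"ry":0,"rz":-7},{"grip":1,"x":0,"y":0,"z":-9,"rx":0,"ry":0,"rz":-7},{"grip":1,"x":0,"y":0,"z":-9,"rx":0,"ry":0,"rz":-7},{"grip":1,"x":0,"y":0,"z":-9,"rx":0,"ry":0,"rz":-7},{"grip":1,"x":0,"y":0,"z":-9,"rx":0,"ry":0,"rz":-7},{"grip":1,"x":0,"y":0,"z":-9,"rx":0,"ry":0,"rz":-7},{"grip":1,"x":0,"y":0,"z":-9,"rx":0,"ry":0,"rz":-7},{"grip":1,"x":0,"y":0,"z":0,"rx":0,"ry":0,"rz":-6}]'; python3 -m jog '[{"grip":1,"x":0,"y":0,"z":0,"rx":0,"ry":0,"rz":-5},{"grip":1,"x":0,"y":0,"z":0,"rx":0,"ry":0,"rz":0}]'
cat > w.py <<'E'
from h import *
from scipy.spatial.transform import Rotation as R
import sys
def go(*ws):
    s=get_state();M=R.from_quat(s["tcp_rot"]).as_matrix();print(s["time"],s["eef_pos"],M.round(4).tolist(),s["opening"],s["contact_force"].round(1))
    print('xyaw',np.degrees(np.arctan2(M[1,0],M[0,0])))
    p=s["eef_pos"]
    for w in ws:
        print(w,(1000*M.T@(np.array(w)-p)).round(1));p=np.array(w)
E
python3 -c "
from w import *
go([.5,-.4,.47],[.56,-.2,.47],[.535,.235,.42])"
```

```text
time: 0.9
eef_pos: [0.2026, -0.644, 0.4789]
tcp_rot: [0.996, -0.089, 0.0, 0.002]
contact_force: [-0.4, -1.1, 0.7]
opening: 0.004
time: 1.07
eef_pos: [0.2026, -0.6438, 0.4765]
tcp_rot: [0.999, -0.048, -0.0, -0.0]
contact_force: [-0.2, -0.6, -0.6]
opening: 0.002
1.0667 [ 0.20260213 -0.64379992  0.47649359] [[0.9955, -0.095, -0.0], [-0.095, -0.9955, 0.0004], [-0.0001, -0.0004, -1.0]] 0.0018833272722876342 [-0.2 -0.6 -0.6]
xyaw -5.4526678663833295
[0.5, -0.4, 0.47] [ 272.9 -271.     6.6]
[0.56, -0.2, 0.47] [ 4.070e+01 -2.048e+02  1.000e-01]
[0.535, 0.235, 0.42] [ -66.2 -430.6   50.2]
```

```bash
python3 -m jog '[{"grip":1,"x":27,"y":-27,"z":0,"rx":0,"ry":0,"rz":0},{"grip":1,"x":27,"y":-27,"z":0,"rx":0,"ry":0,"rz":0},{"grip":1,"x":27,"y":-27,"z":0,"rx":0,"ry":0,"rz":0},{"grip":1,"x":27,"y":-27,"z":0,"rx":0,"ry":0,"rz":0},{"grip":1,"x":27,"y":-27,"z":0,"rx":0,"ry":0,"rz":0},{"grip":1,"x":27,"y":-27,"z":0,"rx":0,"ry":0,"rz":0},{"grip":1,"x":27,"y":-27,"z":0,"rx":0,"ry":0,"rz":0},{"grip":1,"x":27,"y":-27,"z":0,"rx":0,"ry":0,"rz":0}]'
python3 -m jog '[{"grip":1,"x":27,"y":-27,"z":0,"rx":0,"ry":0,"rz":0},{"grip":1,"x":27,"y":-27,"z":0,"rx":0,"ry":0,"rz":0},{"grip":1,"x":8,"y":-40,"z":0,"rx":0,"ry":0,"rz":0},{"grip":1,"x":8,"y":-40,"z":0,"rx":0,"ry":0,"rz":0},{"grip":1,"x":8,"y":-40,"z":0,"rx":0,"ry":0,"rz":0},{"grip":1,"x":8,"y":-40,"z":0,"rx":0,"ry":0,"rz":0},{"grip":1,"x":8,"y":-40,"z":0,"rx":0,"ry":0,"rz":0},{"grip":1,"x":0,"y":0,"z":0,"rx":0,"ry":0,"rz":0}]'
python3 -c "
from w import *
go([.535,.235,.42])
snap('wrist','pics/w1.png')"
```

```text
time: 1.73
eef_pos: [0.4396, -0.4482, 0.4763]
tcp_rot: [0.999, -0.05, -0.0, -0.0]
contact_force: [-0.3, -1.9, 0.3]
opening: -0.001
time: 2.4
eef_pos: [0.5577, -0.2, 0.4765]
tcp_rot: [0.999, -0.046, 0.0, -0.002]
contact_force: [-0.0, -0.5, -0.2]
opening: 0.003
2.4 [ 0.55773418 -0.20001815  0.47652951] [[0.9957, -0.0921, 0.0005], [-0.0921, -0.9957, 0.0034], [0.0001, -0.0034, -1.0]] 0.0033977752236030085 [-0.  -0.5 -0.2]
xyaw -5.2847305082106315
[0.535, 0.235, 0.42] [ -62.7 -430.9   58. ]
```

View pics/w1.png

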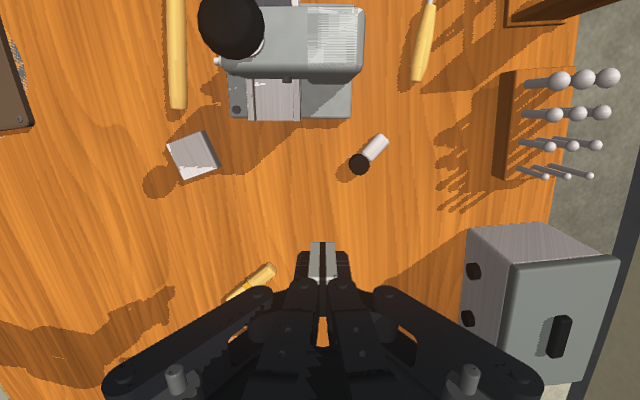

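```bash
python3 -m jog '[{"grip":1,"x":-6,"y":-40,"z":0,"rx":0,"ry":0,"rz":0},{"grip":1,"x":-6,"y":-40,"z":0,"rx":0,"ry":0,"rz":0},{"grip":1,"x":-6,"y":-40,"z":0,"rx":0,"ry":0,"rz":0},{"grip":1,"x":-6,"y":-40,"z":0,"rx":0,"ry":0,"rz":0},{"grip":1,"x":0,"y":0,"z":0,"rx":0,"ry":0,"rz":0},{"grip":1,"x":0,"y":0,"z":0,"rx":0,"ry":0,"rz":0}]'
python3 -c "
from w import *
go([.535,.235,.42])
snap('wrist','pics/w2.png')"
```

```text
time: 2.95
eef_pos: [0.5479, -0.0436, 0.4766]
tcp_rot: [0.999, -0.048, -0.0, 0.0]
contact_force: [-0.9, -0.2, 0.9]
opening: 0.005
2.95 [ 0.54786459 -0.04356833  0.47663313] [[0.9954, -0.0953, -0.0001], [-0.0953, -0.9954, -0.0007], [-0.0001, 0.0007, -1.0]] 0.004944999009355212 [-0.9 -0.2  0.9]
xyaw -5.4690331513877615
[0.535, 0.235, 0.42] [ -39.4 -276.1   56.4]
```

View pics/w2.png

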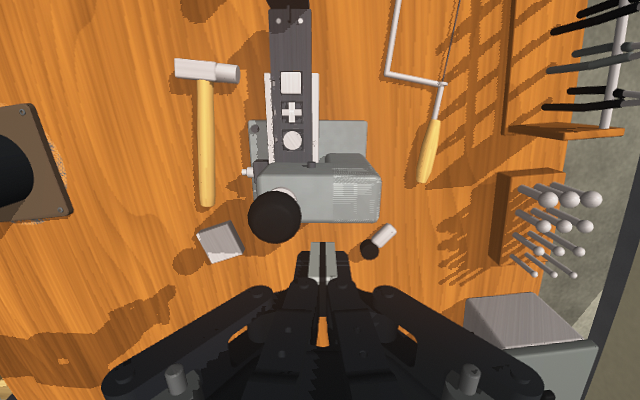

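```bash
python3 - <<'E'
from h import *
c=load("pics/w2.npz")
for k,a in dict(tag=(290.5,83,.048),cross=(291.5,112,.048),disc=(292,140.5,.048),knob=(274.5,216,.226),rL=(266,74,.044),rL2=(268,164,.044),plate=(288.5,9,.05)).items(): print(k,at(c,*a).round(4))
E
```

```text
tag [0.5161 0.0712 0.048 ]
cross [0.5127 0.034  0.048 ]
disc [ 0.5084 -0.0046  0.048 ]
knob [ 0.5063 -0.0468  0.226 ]
rL [0.4845 0.086  0.044 ]
rL2 [ 0.4683 -0.0355  0.044 ]
plate [0.5248 0.1574 0.05  ]
```

```bash
python3 -m jog '[{"grip":1,"x":-6,"y":-40,"z":0,"rx":0,"ry":0,"rz":0},{"grip":1,"x":-6,"y":-40,"z":0,"rx":0,"ry":0,"rz":0},{"grip":1,"x":-6,"y":-40,"z":0,"rx":0,"ry":0,"rz":0},{"grip":1,"x":-6,"y":-40,"z":0,"rx":0,"ry":0,"rz":0},{"grip":1,"x":-6,"y":-40,"z":0,"rx":0,"ry":0,"rz":0},{"grip":1,"x":-14,"y":-51,"z":0,"rx":0,"ry":0,"rz":0},{"grip":1,"x":0,"y":0,"z":0,"rx":0,"ry":0,"rz":0},{"grip":1,"x":0,"y":0,"z":0,"rx":0,"ry":0,"rz":0}]'
python3 -c "
from w import *
go([.528,.213,.477],[.528,.213,.233])
snap('wrist','pics/w3.png')"
```

```text
time: 3.67
eef_pos: [0.5309, 0.1987, 0.4763]
tcp_rot: [0.999, -0.048, -0.0, 0.0]
contact_force: [0.0, 0.4, -0.5]
opening: 0.005
3.6667 [0.5308824  0.19870898 0.47634246] [[0.9954, -0.0957, -0.0004], [-0.0957, -0.9954, -0.001], [-0.0003, 0.001, -1.0]] 0.005206704849747081 [ 0.   0.4 -0.5]
xyaw -5.493648079311396
[0.528, 0.213, 0.477] [ -4.2 -13.9  -0.7]
[0.528, 0.213, 0.233] [ 1.00e-01 -2.00e-01  2.44e+02]
```

View pics/w3.png

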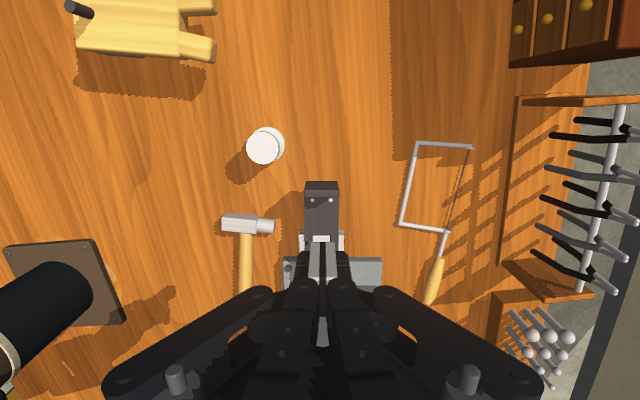

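```bash
python3 -c "
from h import *
c=load('pics/w3.npz')
for u,v in((305,182),(338,182),(305,192),(338,192)):print(at(c,u,v,.08))"
python3 -m jog '[{"grip":1,"x":-4,"y":-18,"z":0,"rx":0,"ry":0,"rz":0},{"grip":1,"x":0,"y":0,"z":35,"rx":0,"ry":0,"rz":0},{"grip":1,"x":0,"y":0,"z":35,"rx":0,"ry":0,"rz":0},{"grip":1,"x":0,"y":0,"z":35,"rx":0,"ry":0,"rz":0},{"grip":1,"x":0,"y":0,"z":35,"rx":0,"ry":0,"rz":0},{"grip":1,"x":0,"y":0,"z":25,"rx":0,"ry":0,"rz":0},{"grip":1,"x":0,"y":0,"z":0,"rx":0,"ry":0,"rz":0},{"grip":1,"x":0,"y":0,"z":0,"rx":0,"ry":0,"rz":0}]'
python3 -c "
from w import *
go([.5265,.217,.232])
snap('wrist','pics/w4.png')"
```

```text
[0.50560528 0.18394694 0.08      ]
[0.5504648  0.17964889 0.08      ]
[0.50395516 0.16973042 0.08      ]
[0.54936035 0.16538079 0.08      ]
time: 4.38
eef_pos: [0.5287, 0.2147, 0.3104]
tcp_rot: [0.999, -0.05, -0.002, 0.001]
contact_force: [0.7, -0.5, 0.9]
opening: -0.004
4.3833 [0.52867325 0.21467184 0.31036452] [[0.995, -0.1, -0.0035], [-0.1, -0.995, -0.0011], [-0.0034, 0.0015, -1.0]] -0.003930275746391382 [ 0.7 -0.5  0.9]
xyaw -5.7389795198746185
[0.5265, 0.217, 0.232] [-2.1 -2.2 78.4]
```

View pics/w4.png

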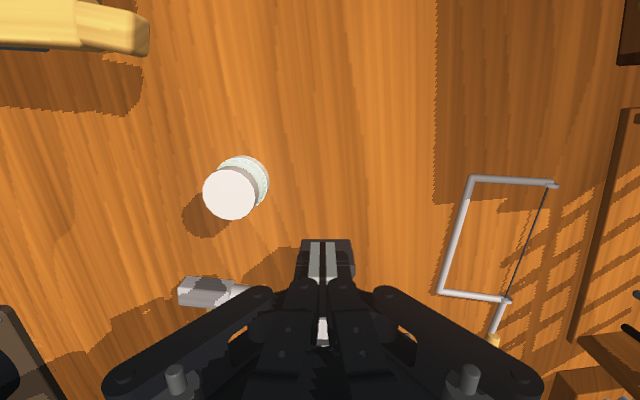

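```bash
python3 -m jog '[{"grip":1,"x":-2,"y":-2,"z":30,"rx":0,"ry":0,"rz":0},{"grip":1,"x":0,"y":0,"z":30,"rx":0,"ry":0,"rz":0},{"grip":1,"x":0,"y":0,"z":18,"rx":0,"ry":0,"rz":0},{"grip":1,"x":0,"y":0,"z":0,"rx":0,"ry":0,"rz":0},{"grip":1,"x":0,"y":0,"z":0,"rx":0,"ry":0,"rz":0}]'
python3 -c "
from w import *
go([.5245,.19,.232])
snap('scene','pics/s5.png');snap('top','pics/t5.png')
a=cv2.imread('pics/s5.png')[120:280,260:460];b=cv2.imread('pics/t5.png')[130:290,210:390]
cv2.imwrite('pics/c5.png',np.hstack([cv2.resize(a,(500,400)),cv2.resize(b,(300,267)).__class__ and cv2.copyMakeBorder(cv2.resize(b,(300,267)),0,133,0,0,0)]))"
```

```text
time: 4.85
eef_pos: [0.5275, 0.2188, 0.2356]
tcp_rot: [0.999, -0.049, 0.001, -0.0]
contact_force: [0.3, 0.4, -1.1]
opening: -0.002
4.85 [0.52745565 0.21875684 0.23557056] [[0.9953, -0.0973, 0.0023], [-0.0973, -0.9953, 0.0004], [0.0023, -0.0006, -1.0]] -0.002246224304011025 [ 0.3  0.4 -1.1]
xyaw -5.583379609405077
[0.5245, 0.19, 0.232] [-0.2 28.9  3.6]
```

View pics/c5.png

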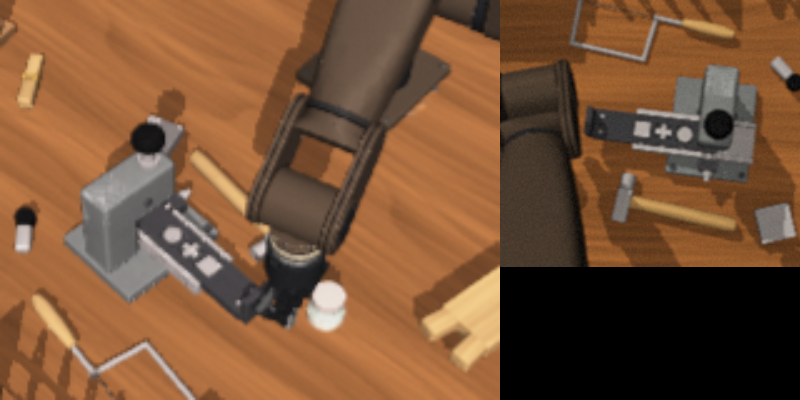

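```bash
python3 -m jog '[{"grip":1,"x":0,"y":12,"z":0,"rx":0,"ry":0,"rz":0},{"grip":1,"x":0,"y":10,"z":0,"rx":0,"ry":0,"rz":0},{"grip":1,"x":0,"y":5,"z":0,"rx":0,"ry":0,"rz":0},{"grip":1,"x":0,"y":3,"z":0,"rx":0,"ry":0,"rz":0},{"grip":1,"x":0,"y":2,"z":0,"rx":0,"ry":0,"rz":0}]'
for i in 1; do python3 -m jog '[{"grip":1,"x":0,"y":2,"z":0,"rx":0,"ry":0,"rz":0},{"grip":1,"x":0,"y":2,"z":0,"rx":0,"ry":0,"rz":0}]'; done
python3 -m jog '[{"grip":1,"x":0,"y":2,"z":0,"rx":0,"ry":0,"rz":0},{"grip":1,"x":0,"y":2,"z":0,"rx":0,"ry":0,"rz":0}]'
python3 -m jog '[{"grip":1,"x":0,"y":2,"z":0,"rx":0,"ry":0,"rz":0},{"grip":1,"x":0,"y":2,"z":0,"rx":0,"ry":0,"rz":0}]'
python3 -m jog '[{"grip":1,"x":0,"y":2,"z":0,"rx":0,"ry":0,"rz":0},{"grip":1,"x":0,"y":2,"z":0,"rx":0,"ry":0,"rz":0}]'
```

```text
time: 5.37
eef_pos: [0.5233, 0.1864, 0.2341]
tcp_rot: [0.999, -0.049, 0.0, -0.0]
contact_force: [0.3, -0.4, 0.4]
opening: -0.002
time: 5.53
eef_pos: [0.5229, 0.1831, 0.2338]
tcp_rot: [0.999, -0.048, 0.0, -0.0]
contact_force: [0.2, -0.2, -0.8]
opening: 0.006
time: 5.7
eef_pos: [0.5225, 0.1797, 0.2338]
tcp_rot: [0.999, -0.048, 0.0, -0.001]
contact_force: [0.8, 3.3, -0.3]
opening: -0.003
time: 5.87
eef_pos: [0.5221, 0.1756, 0.2338]
tcp_rot: [0.999, -0.048, 0.0, -0.0]
contact_force: [-0.3, 3.2, 0.8]
opening: 0.004
time: 6.03
eef_pos: [0.5217, 0.1713, 0.2338]
tcp_rot: [0.999, -0.048, -0.0, -0.0]
contact_force: [1.1, 3.6, 0.3]
opening: -0.001
```

```bash
python3 -m jog '[{"grip":1,"x":0,"y":3,"z":0,"rx":0,"ry":0,"rz":0},{"grip":1,"x":0,"y":3,"z":0,"rx":0,"ry":0,"rz":0},{"grip":1,"x":0,"y":3,"z":0,"rx":0,"ry":0,"rz":0},{"grip":1,"x":0,"y":3,"z":0,"rx":0,"ry":0,"rz":0},{"grip":1,"x":0,"y":3,"z":0,"rx":0,"ry":0,"rz":0},{"grip":1,"x":0,"y":3,"z":0,"rx":0,"ry":0,"rz":0},{"grip":1,"x":0,"y":3,"z":0,"rx":0,"ry":0,"rz":0}]'
for i in 1; do python3 -m jog '[{"grip":1,"x":0,"y":2,"z":0,"rx":0,"ry":0,"rz":0}]'; done
python3 -m jog '[{"grip":1,"x":0,"y":2,"z":0,"rx":0,"ry":0,"rz":0}]'
python3 -m jog '[{"grip":1,"x":0,"y":2,"z":0,"rx":0,"ry":0,"rz":0}]'
python3 -m jog '[{"grip":1,"x":0,"y":2,"z":0,"rx":0,"ry":0,"rz":0}]'
python3 -m jog '[{"grip":1,"x":0,"y":2,"z":0,"rx":0,"ry":0,"rz":0}]'
python3 -m jog '[{"grip":1,"x":0,"y":2,"z":0,"rx":0,"ry":0,"rz":0}]'
python3 -m jog '[{"grip":1,"x":0,"y":2,"z":0,"rx":0,"ry":0,"rz":0}]'
python3 -m jog '[{"grip":1,"x":0,"y":2,"z":0,"rx":0,"ry":0,"rz":0}]'
python3 -m jog '[{"grip":1,"x":0,"y":2,"z":0,"rx":0,"ry":0,"rz":0}]'
```

```text
time: 6.62
eef_pos: [0.5196, 0.1501, 0.2337]
tcp_rot: [0.999, -0.048, -0.0, -0.0]
contact_force: [-0.6, 3.7, 1.6]
opening: -0.0
time: 6.7
eef_pos: [0.5194, 0.148, 0.2337]
tcp_rot: [0.999, -0.048, -0.0, 0.0]
contact_force: [-0.8, 3.5, 0.7]
opening: 0.001
time: 6.78
eef_pos: [0.5192, 0.1461, 0.2337]
tcp_rot: [0.999, -0.048, -0.0, 0.0]
contact_force: [-0.7, 3.5, 1.0]
opening: 0.004
time: 6.87
eef_pos: [0.519, 0.1442, 0.2337]
tcp_rot: [0.999, -0.048, -0.0, 0.0]
contact_force: [-1.0, 3.0, 1.7]
opening: -0.001
time: 6.95
eef_pos: [0.5188, 0.1422, 0.2337]
tcp_rot: [0.999, -0.048, -0.0, 0.0]
contact_force: [-0.7, 3.4, 1.2]
opening: -0.002
time: 7.03
eef_pos: [0.5186, 0.1403, 0.2337]
tcp_rot: [0.999, -0.048, -0.0, 0.0]
contact_force: [-0.9, 2.4, 1.0]
opening: -0.002
time: 7.12
eef_pos: [0.5185, 0.1381, 0.2336]
tcp_rot: [0.999, -0.048, 0.0, 0.001]
contact_force: [-0.2, 0.6, -1.0]
opening: 0.002
time: 7.2
eef_pos: [0.5184, 0.1359, 0.2336]
tcp_rot: [0.999, -0.048, 0.0, 0.001]
contact_force: [-0.0, -0.3, -0.1]
opening: -0.002
time: 7.28
eef_pos: [0.5183, 0.1342, 0.2337]
tcp_rot: [0.999, -0.049, 0.0, -0.0]
contact_force: [0.3, 7.2, -1.2]
opening: -0.001
time: 7.37
eef_pos: [0.5181, 0.1332, 0.2337]
tcp_rot: [0.999, -0.05, 0.001, -0.003]
contact_force: [1.5, 13.7, -1.2]
opening: 0.004
```

```bash
python3 -m jog '[{"grip":1,"x":0,"y":1,"z":0,"rx":0,"ry":0,"rz":0}]'
python3 -m jog '[{"grip":1,"x":0,"y":1,"z":0,"rx":0,"ry":0,"rz":0}]'
python3 -m jog '[{"grip":1,"x":0,"y":1,"z":0,"rx":0,"ry":0,"rz":0}]'
python3 -m jog '[{"grip":1,"x":0,"y":1,"z":0,"rx":0,"ry":0,"rz":0}]'
python3 -m jog '[{"grip":1,"x":0,"y":2,"z":0,"rx":0,"ry":0,"rz":0},{"grip":1,"x":0,"y":2,"z":0,"rx":0,"ry":0,"rz":0},{"grip":1,"x":0,"y":2,"z":0,"rx":0,"ry":0,"rz":0}]'
python3 -m jog '[{"grip":1,"x":0,"y":2,"z":0,"rx":0,"ry":0,"rz":0},{"grip":1,"x":0,"y":2,"z":0,"rx":0,"ry":0,"rz":0},{"grip":1,"x":0,"y":2,"z":0,"rx":0,"ry":0,"rz":0},{"grip":1,"x":0,"y":2,"z":0,"rx":0,"ry":0,"rz":0}]'
```

```text
time: 7.45
eef_pos: [0.518, 0.1328, 0.2337]
tcp_rot: [0.999, -0.05, 0.001, -0.003]
contact_force: [1.9, 13.9, -1.9]
opening: -0.002
time: 7.53
eef_pos: [0.5179, 0.1324, 0.2338]
tcp_rot: [0.999, -0.05, 0.001, -0.004]
contact_force: [1.8, 16.8, -3.3]
opening: 0.001
time: 7.62
eef_pos: [0.5178, 0.1317, 0.2338]
tcp_rot: [0.999, -0.05, 0.001, -0.004]
contact_force: [1.3, 12.6, -2.8]
opening: 0.004
time: 7.7
eef_pos: [0.5177, 0.13, 0.2337]
tcp_rot: [0.999, -0.049, 0.001, -0.002]
contact_force: [1.2, 6.1, -2.2]
opening: -0.003
time: 7.95
eef_pos: [0.5171, 0.1225, 0.2336]
tcp_rot: [0.999, -0.048, 0.0, -0.0]
contact_force: [1.7, 3.5, -1.5]
opening: -0.001
time: 8.28
eef_pos: [0.5162, 0.1142, 0.2336]
tcp_rot: [0.999, -0.048, 0.0, -0.0]
contact_force: [1.4, 2.7, -2.0]
opening: -0.001
```

```bash
python3 -m jog '[{"grip":1,"x":0,"y":2,"z":0,"rx":0,"ry":0,"rz":0},{"grip":1,"x":0,"y":2,"z":0,"rx":0,"ry":0,"rz":0},{"grip":1,"x":0,"y":2,"z":0,"rx":0,"ry":0,"rz":0}]'
python3 -m jog '[{"grip":1,"x":0,"y":2,"z":0,"rx":0,"ry":0,"rz":0}]'
python3 -m jog '[{"grip":1,"x":0,"y":1,"z":0,"rx":0,"ry":0,"rz":0}]'
python3 -m jog '[{"grip":1,"x":0,"y":1,"z":0,"rx":0,"ry":0,"rz":0}]'
python3 -m jog '[{"grip":1,"x":0,"y":1,"z":0,"rx":0,"ry":0,"rz":0}]'
python3 -m jog '[{"grip":1,"x":0,"y":1,"z":0,"rx":0,"ry":0,"rz":0}]'
```

```text
time: 8.53
eef_pos: [0.5156, 0.1084, 0.2337]
tcp_rot: [0.999, -0.048, 0.0, -0.0]
contact_force: [2.8, 3.1, -2.4]
opening: -0.001
time: 8.62
eef_pos: [0.5154, 0.1064, 0.2337]
tcp_rot: [0.999, -0.048, 0.0, 0.0]
contact_force: [2.0, 2.7, -2.0]
opening: 0.002
time: 8.7
eef_pos: [0.5153, 0.1053, 0.2338]
tcp_rot: [0.999, -0.048, -0.0, 0.0]
contact_force: [0.5, 3.4, -1.7]
opening: -0.0
time: 8.78
eef_pos: [0.5152, 0.1044, 0.2338]
tcp_rot: [0.999, -0.048, -0.0, 0.0]
contact_force: [1.9, 3.1, -1.7]
opening: -0.002
time: 8.87
eef_pos: [0.5151, 0.1035, 0.2338]
tcp_rot: [0.999, -0.048, -0.0, 0.0]
contact_force: [1.6, 1.9, -0.7]
opening: -0.003
time: 8.95
eef_pos: [0.515, 0.1025, 0.2338]
tcp_rot: [0.999, -0.048, -0.0, 0.0]
contact_force: [1.2, 1.6, -1.5]
opening: -0.001
```

```bash
python3 -m jog '[{"grip":1,"x":0,"y":1,"z":0,"rx":0,"ry":0,"rz":0}]'
python3 -m jog '[{"grip":1,"x":0,"y":1,"z":0,"rx":0,"ry":0,"rz":0}]'
python3 -m jog '[{"grip":1,"x":0,"y":1,"z":0,"rx":0,"ry":0,"rz":0}]'
python3 -m jog '[{"grip":1,"x":0,"y":0,"z":0,"rx":0,"ry":0,"rz":0},{"grip":1,"x":0,"y":0,"z":0,"rx":0,"ry":0,"rz":0}]'
```

```text
time: 9.03
eef_pos: [0.5149, 0.1015, 0.2338]
tcp_rot: [0.999, -0.048, -0.0, 0.0]
contact_force: [0.0, 1.2, -0.5]
opening: 0.003
time: 9.12
eef_pos: [0.5148, 0.1003, 0.2338]
tcp_rot: [0.999, -0.048, -0.0, 0.001]
contact_force: [0.1, -0.1, 0.3]
opening: 0.003
time: 9.2
eef_pos: [0.5147, 0.0993, 0.2338]
tcp_rot: [0.999, -0.048, -0.0, 0.001]
contact_force: [0.6, 0.7, 0.2]
opening: 0.002
time: 9.37
eef_pos: [0.5147, 0.0995, 0.2338]
tcp_rot: [0.999, -0.048, -0.0, 0.0]
contact_force: [-0.1, -0.9, -0.7]
opening: -0.001
```

```bash
python3 -m jog '[{"grip":1,"x":0,"y":-10,"z":0,"rx":0,"ry":0,"rz":0},{"grip":1,"x":0,"y":-20,"z":0,"rx":0,"ry":0,"rz":0},{"grip":1,"x":0,"y":0,"z":-40,"rx":0,"ry":0,"rz":0},{"grip":1,"x":0,"y":0,"z":-40,"rx":0,"ry":0,"rz":0},{"grip":1,"x":0,"y":0,"z":-40,"rx":0,"ry":0,"rz":0},{"grip":1,"x":0,"y":0,"z":-40,"rx":0,"ry":0,"rz":0},{"grip":1,"x":0,"y":0,"z":-40,"rx":0,"ry":0,"rz":0},{"grip":1,"x":0,"y":0,"z":0,"rx":0,"ry":0,"rz":0}]'
python3 -m jog '[{"grip":1,"x":0,"y":0,"z":0,"rx":0,"ry":0,"rz":0},{"grip":1,"x":0,"y":0,"z":0,"rx":0,"ry":0,"rz":0}]'
python3 -c "
from w import *
go([.503,-.05,.44])
snap('scene','pics/s6.png');snap('top','pics/t6.png')
a=cv2.imread('pics/s6.png')[150:270,260:410];b=cv2.imread('pics/t6.png')[150:260,220:390]
cv2.imwrite('pics/s6c.png',cv2.resize(a,None,fx=5,fy=5,interpolation=2));cv2.imwrite('pics/t6c.png',cv2.resize(b,None,fx=4.7,fy=4.7,interpolation=2))"
```

```text
time: 10.03
eef_pos: [0.5189, 0.1304, 0.4445]
tcp_rot: [0.999, -0.048, 0.009, -0.001]
contact_force: [0.8, 0.7, 0.5]
opening: -0.003
time: 10.2
eef_pos: [0.5174, 0.13, 0.4334]
tcp_rot: [0.999, -0.048, -0.0, 0.0]
contact_force: [-0.5, -0.5, -1.0]
opening: -0.001
10.2 [0.51737073 0.1299939  0.43338623] [[0.9954, -0.0961, -0.0004], [-0.0961, -0.9954, 0.0], [-0.0004, 0.0, -1.0]] -0.0012495530378654781 [-0.5 -0.5 -1. ]
xyaw -5.511835053515295
[0.503, -0.05, 0.44] [  3.  180.5  -6.6]
```

View pics/s6c.png

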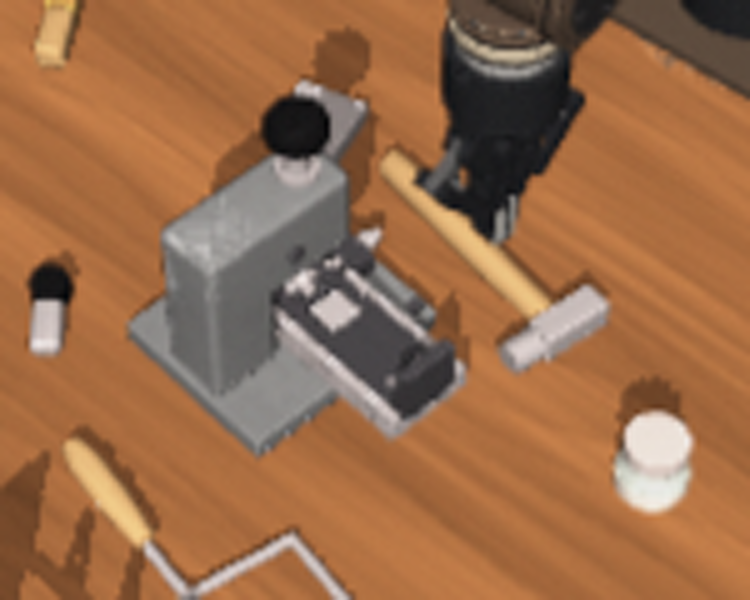

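View pics/t6c.png

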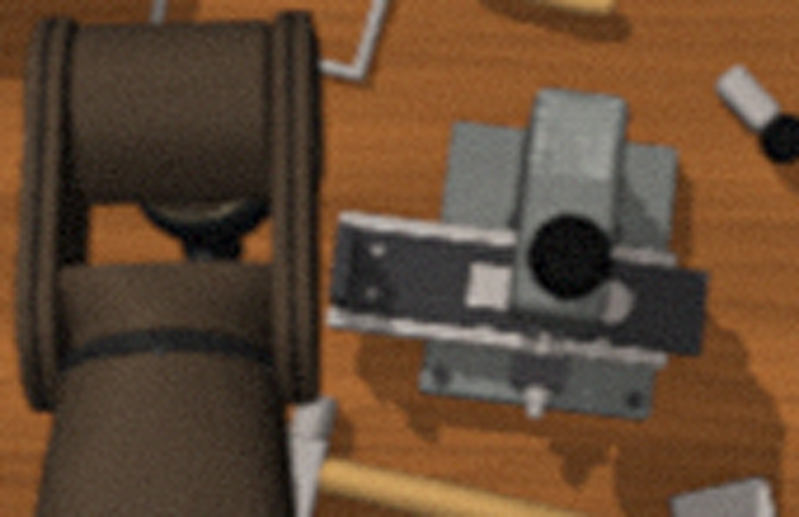

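```bash
python3 -c "
from h import *
c=load('pics/t6.npz')
t=at(c,220+488/4.7,150+285/4.7,.048);print(t,t+.038*np.array([-.0957,-.9954,0]))
s=load('pics/s6.npz')
t=at(s,260+336/5,150+310/5,.048);print(t,t+.038*np.array([-.0957,-.9954,0]))"
python3 -m jog '[{"grip":1,"x":0,"y":30,"z":-7,"rx":0,"ry":0,"rz":0},{"grip":1,"x":0,"y":36,"z":0,"rx":0,"ry":0,"rz":0},{"grip":1,"x":0,"y":36,"z":0,"rx":0,"ry":0,"rz":0},{"grip":1,"x":0,"y":36,"z":0,"rx":0,"ry":0,"rz":0},{"grip":1,"x":3,"y":30,"z":0,"rx":0,"ry":0,"rz":0},{"grip":1,"x":0,"y":12,"z":0,"rx":0,"ry":0,"rz":0},{"grip":1,"x":0,"y":0,"z":0,"rx":0,"ry":0,"rz":0},{"grip":1,"x":0,"y":0,"z":0,"rx":0,"ry":0,"rz":0}]'
python3 -c "
from w import *
go([.503,-.05,.410])
snap('wrist','pics/w7.png');snap('scene','pics/s7.png')
a=cv2.imread('pics/s7.png')[130:230,270:390]
cv2.imwrite('pics/s7c.png',cv2.resize(a,None,fx=5,fy=5,interpolation=2))"
```

```text
[ 0.50481313 -0.01465125  0.048     ] [ 0.50117653 -0.05247645  0.048     ]
[ 0.50788556 -0.01130754  0.048     ] [ 0.50424896 -0.04913274  0.048     ]
time: 10.97
eef_pos: [0.5032, -0.05, 0.4393]
tcp_rot: [0.999, -0.049, -0.001, -0.001]
contact_force: [-0.6, 0.7, -1.5]
opening: -0.001
10.9667 [ 0.50319977 -0.04995797  0.43932069] [[0.9952, -0.0979, -0.0025], [-0.0979, -0.9952, 0.0017], [-0.0026, -0.0014, -1.0]] -0.0011153224118188863 [-0.6  0.7 -1.5]
xyaw -5.620778024881977
[0.503, -0.05, 0.41] [-0.1  0.1 29.3]
```

View pics/s7c.png

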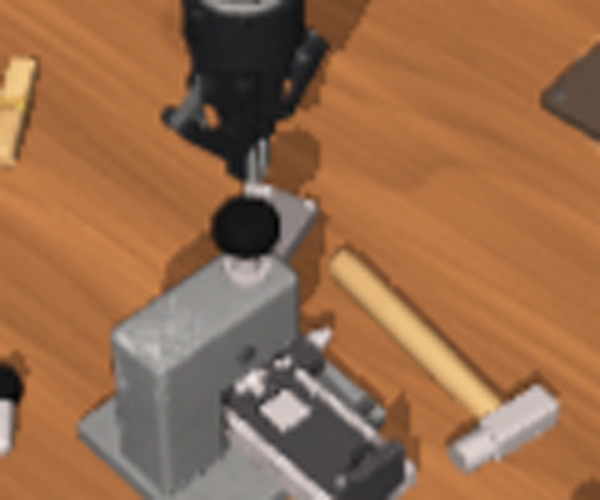

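View pics/w7.png

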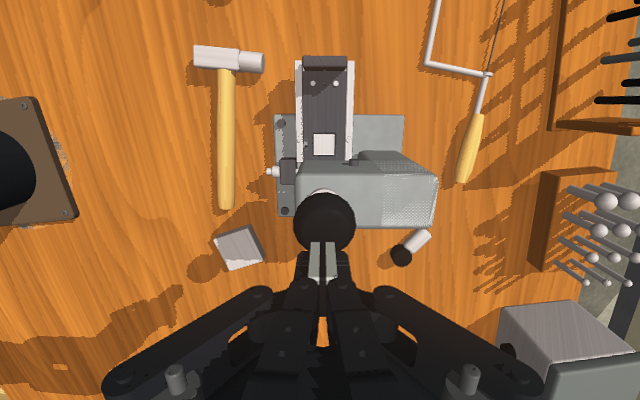

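```bash
python3 -m jog '[{"grip":1,"x":0,"y":0,"z":15,"rx":0,"ry":0,"rz":0},{"grip":1,"x":0,"y":0,"z":10,"rx":0,"ry":0,"rz":0},{"grip":1,"x":0,"y":0,"z":3,"rx":0,"ry":0,"rz":0},{"grip":1,"x":0,"y":0,"z":0,"rx":0,"ry":0,"rz":0}]'
python3 -m jog '[{"grip":1,"x":0,"y":0,"z":2,"rx":0,"ry":0,"rz":0},{"grip":1,"x":0,"y":0,"z":2,"rx":0,"ry":0,"rz":0}]'
python3 -m jog '[{"grip":1,"x":0,"y":0,"z":2,"rx":0,"ry":0,"rz":0},{"grip":1,"x":0,"y":0,"z":2,"rx":0,"ry":0,"rz":0}]'
python3 -m jog '[{"grip":1,"x":0,"y":0,"z":2,"rx":0,"ry":0,"rz":0},{"grip":1,"x":0,"y":0,"z":2,"rx":0,"ry":0,"rz":0}]'
python3 -m jog '[{"grip":1,"x":0,"y":0,"z":2,"rx":0,"ry":0,"rz":0},{"grip":1,"x":0,"y":0,"z":2,"rx":0,"ry":0,"rz":0}]'
```

```text
time: 11.4
eef_pos: [0.503, -0.0489, 0.411]
tcp_rot: [0.999, -0.048, -0.002, -0.0]
contact_force: [0.4, 0.3, 0.4]
opening: 0.003
time: 11.57
eef_pos: [0.5035, -0.0496, 0.4093]
tcp_rot: [0.999, -0.048, 0.001, 0.0]
contact_force: [0.8, -0.6, -0.0]
opening: 0.001
time: 11.73
eef_pos: [0.5034, -0.0499, 0.4051]
tcp_rot: [0.999, -0.048, 0.0, 0.0]
contact_force: [0.1, -0.1, 4.7]
opening: 0.001
time: 11.9
eef_pos: [0.5034, -0.05, 0.4021]
tcp_rot: [0.999, -0.048, 0.001, 0.0]
contact_force: [-2.1, 0.7, 6.9]
opening: -0.001
time: 12.07
eef_pos: [0.5035, -0.05, 0.3987]
tcp_rot: [0.999, -0.048, 0.001, 0.0]
contact_force: [-2.6, 0.8, 8.6]
opening: 0.001
```

```bash
python3 -m jog '[{"grip":1,"x":0,"y":0,"z":2,"rx":0,"ry":0,"rz":0},{"grip":1,"x":0,"y":0,"z":2,"rx":0,"ry":0,"rz":0}]'
python3 -m jog '[{"grip":1,"x":0,"y":0,"z":2,"rx":0,"ry":0,"rz":0}]'
python3 -m jog '[{"grip":1,"x":0,"y":0,"z":2,"rx":0,"ry":0,"rz":0}]'
python3 -m jog '[{"grip":1,"x":0,"y":0,"z":1,"rx":0,"ry":0,"rz":0}]'
```

```text
time: 12.23
eef_pos: [0.5035, -0.05, 0.3953]
tcp_rot: [0.999, -0.048, 0.001, 0.0]
contact_force: [-4.8, 1.2, 10.5]
opening: 0.005
time: 12.32
eef_pos: [0.5035, -0.05, 0.3935]
tcp_rot: [0.999, -0.048, 0.001, 0.0]
contact_force: [-5.3, 1.7, 10.9]
opening: 0.004
time: 12.4
eef_pos: [0.5035, -0.05, 0.3918]
tcp_rot: [0.999, -0.048, 0.001, 0.0]
contact_force: [-4.7, 1.9, 11.8]
opening: -0.001
time: 12.48
eef_pos: [0.5035, -0.05, 0.3909]
tcp_rot: [0.999, -0.048, 0.001, 0.0]
contact_force: [-5.3, 1.7, 12.9]
opening: -0.001
```

```bash
python3 -m jog '[{"grip":1,"x":0,"y":0,"z":1,"rx":0,"ry":0,"rz":0}]'
python3 -m jog '[{"grip":1,"x":0,"y":0,"z":1,"rx":0,"ry":0,"rz":0}]'
python3 -m jog '[{"grip":1,"x":0,"y":0,"z":0,"rx":0,"ry":0,"rz":0}]'
```

```text
time: 12.57
eef_pos: [0.5035, -0.0499, 0.3902]
tcp_rot: [0.999, -0.048, 0.001, 0.0]
contact_force: [-5.5, 2.1, 14.2]
opening: 0.004
time: 12.65
eef_pos: [0.5036, -0.05, 0.3898]
tcp_rot: [0.999, -0.048, 0.001, 0.0]
contact_force: [-7.6, 1.9, 18.8]
opening: 0.0
time: 12.73
eef_pos: [0.5036, -0.0499, 0.3899]
tcp_rot: [0.999, -0.048, 0.001, 0.0]
contact_force: [-6.8, 1.6, 14.9]
opening: 0.003
```

```bash
python3 -m jog '[{"grip":1,"x":0,"y":0,"z":1,"rx":0,"ry":0,"rz":0}]'
python3 -m jog '[{"grip":1,"x":0,"y":0,"z":1,"rx":0,"ry":0,"rz":0},{"grip":1,"x":0,"y":0,"z":0,"rx":0,"ry":0,"rz":0},{"grip":1,"x":0,"y":0,"z":0,"rx":0,"ry":0,"rz":0}]'
```

```text
time: 12.82
eef_pos: [0.5036, -0.0499, 0.3898]
tcp_rot: [0.999, -0.048, 0.001, 0.0]
contact_force: [-9.9, 2.9, 21.0]
opening: -0.001
time: 13.07
eef_pos: [0.5036, -0.0499, 0.3898]
tcp_rot: [0.999, -0.048, 0.001, 0.0]
contact_force: [-9.9, 3.7, 21.6]
opening: 0.005
```

Firmly on the stop. Now I lift slowly and check.

```bash
python3 -m jog '[{"grip":1,"x":0,"y":0,"z":-5,"rx":0,"ry":0,"rz":0},{"grip":1,"x":0,"y":0,"z":-6,"rx":0,"ry":0,"rz":0},{"grip":1,"x":0,"y":0,"z":-8,"rx":0,"ry":0,"rz":0},{"grip":1,"x":0,"y":0,"z":-20,"rx":0,"ry":0,"rz":0},{"grip":1,"x":0,"y":0,"z":-40,"rx":0,"ry":0,"rz":0},{"grip":1,"x":0,"y":0,"z":-30,"rx":0,"ry":0,"rz":0},{"grip":1,"x":0,"y":0,"z":0,"rx":0,"ry":0,"rz":0},{"grip":1,"x":0,"y":0,"z":0,"rx":0,"ry":0,"rz":0}]'
python3 -m jog '[{"grip":1,"x":0,"y":-30,"z":0,"rx":0,"ry":0,"rz":0},{"grip":1,"x":0,"y":-40,"z":0,"rx":0,"ry":0,"rz":0},{"grip":1,"x":0,"y":-40,"z":0,"rx":0,"ry":0,"rz":0},{"grip":1,"x":0,"y":-40,"z":0,"rx":0,"ry":0,"rz":0},{"grip":1,"x":0,"y":-30,"z":0,"rx":0,"ry":0,"rz":0},{"grip":1,"x":0,"y":0,"z":0,"rx":0,"ry":0,"rz":0},{"grip":1,"x":0,"y":0,"z":0,"rx":0,"ry":0,"rz":0},{"grip":1,"x":0,"y":0,"z":0,"rx":0,"ry":0,"rz":0}]'
python3 -c "
from w import *
go()
snap('scene','pics/s8.png');snap('top','pics/t8.png')
a=cv2.imread('pics/s8.png')[150:270,260:410];b=cv2.imread('pics/t8.png')[150:260,220:390]
cv2.imwrite('pics/s8c.png',cv2.resize(a,None,fx=5,fy=5,interpolation=2));cv2.imwrite('pics/t8c.png',cv2.resize(b,None,fx=4.7,fy=4.7,interpolation=2))
for n in('s','t'):
  d=cv2.absdiff(cv2.imread(f'pics/{n}8.png'),cv2.imread(f'pics/{n}6.png')).max(2);m=d[185:230,310:340] if n=='s' else d[185:240,290:375];print(n,m.max(),(m>40).sum())"
```

```text
time: 13.73
eef_pos: [0.5034, -0.05, 0.4953]
tcp_rot: [0.999, -0.048, 0.003, 0.001]
contact_force: [-0.0, 0.6, -0.5]
opening: 0.001
time: 14.4
eef_pos: [0.5205, 0.129, 0.4909]
tcp_rot: [0.999, -0.048, -0.001, 0.0]
contact_force: [-1.1, -0.1, 0.5]
opening: -0.001
14.4 [0.52053825 0.1290212  0.49093353] [[0.9954, -0.0962, -0.0029], [-0.0962, -0.9954, -0.0008], [-0.0028, 0.0011, -1.0]] -0.001203729336195432 [-1.1 -0.1  0.5]
xyaw -5.519676495349111
s 4 0
t 24 0
```

View pics/s8c.png

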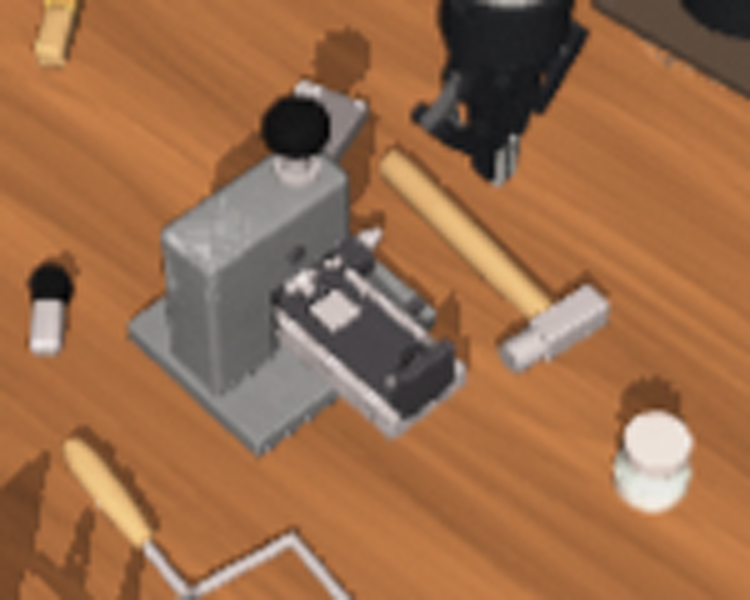

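View pics/t8c.png

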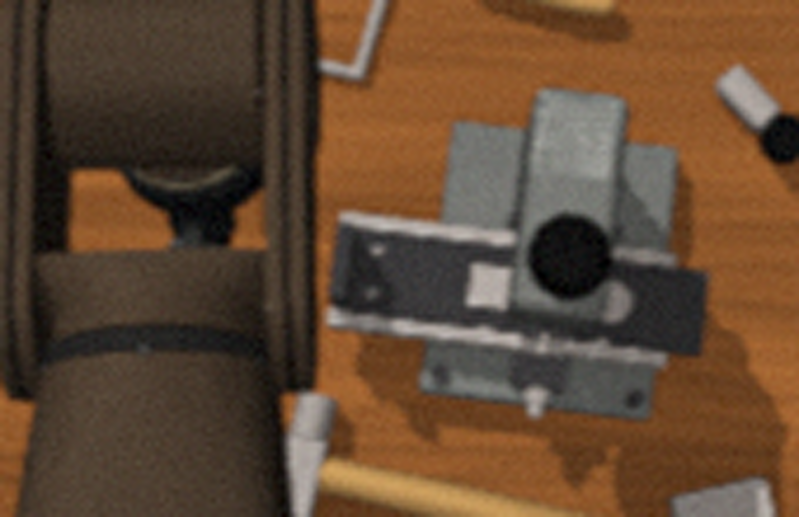

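The knob is back up, and the slide and pendants look the same as before pressing: tag at (488,285) and disc at (617,300) in the top crop. The arm is clear of everything.

```bash
python3 -c "
from plant import sign_off
print(sign_off())"
```

```text
the job is handed in; nothing more can be done
None
```

I pushed the slide past the disc's click into the second detent, which puts the cross under the punch. I then pressed the palm knob down onto its stop, released it, moved the arm clear and handed the job in at 14.4 s.

- **Detent:** leaving the first click took about 14–17 N. About 38 mm further in, the push force dropped to zero as the slide drew into the cross's detent.
- **Press:** the knob moved down about 15 mm and stopped. The force rose to 21.6 N vertical with no further travel, which is above the 13 N needed to hold it down. A sideways force of about 10 N also built up, so the push was not purely vertical.
- **Final pictures:** the knob is back up, and the slide, tag and disc are where they were just before pressing. The hammer, jar, saw frame, loupe and block show no visible shift. I did not compare the ring clamp in those last pictures, but the arm never came down near it.
- **Not measured directly:** the press head hides the cross from the cameras. Its position comes from the detent click and from the tag's position, which puts the punch axis within about 3 mm of where I estimated it.

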